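Hook and swing a filter cartridge into a bench filter unit

ROBOT

A 6-joint arm with a two-finger parallel gripper is mounted at the origin on a cart in front of the work surface, level with it; the furniture and walls round the work are solid. World frame = base frame: x ahead of the robot, y to its left, z up, the work surface at z = 0. Lengths are in m, angles in rad, forces in N, time in s.
With the tool pointing down it reaches from about 0.375 to 0.9 m from the base axis. Payload 3.1 kg.
Tool frame: the origin (TCP) lies at the very end of the fingers, on their centre line; the grasp point (between the pads) lies 19 mm behind it (robot.grip_depth is the distance from the TCP to the grasp point, in m); z points along the fingers, y is the direction in which the jaws open and shut (so a half turn about z gives the same grasp; the last joint's range is limited). The gripper opens to 87 mm and grips with 3 to 60 N. Pads are 19 mm wide; open, the fingers measure 117 mm over their backs; the gripper's body (75 mm by 190 mm) begins 51 mm behind the grasp point.
Start: joints at [-1.343, 0.527, 1.433, -0, 1.181, -0.178], TCP at [0.247, -0.574, 0.223] pointing down, gripper open.
Joint ranges: [-3.08, 3.08], [-0.75, 2.2], [0.22, 2.44], [-1.43, 4.57], [0, 2.65], [-2.85, 2.85]. Speed limits (rad/s): [2.79, 2.79, 3.14, 3.14, 3.14, 3.14].

INTERFACE

Orientations are given as a unit quaternion [x, y, z, w].
In Python, from rig import robot gives the robot as it stands.
- The arm moves only by the tool drive_tool, never from a script. Its argument "series" is a list of rows, each a list of 7 numbers: the shift along the tool's x, y, z in m, then the turn, a rotation vector about the tool's x, y, z in degrees, then the opening, from 0 (shut) to 1 (fully open). A call has 1 to 5 rows; each row shifts and turns the commanded pose from where the row before left it, along the tool's axes as they then stand; what a row does not reach is not made up. A row lasts 1/8 s, in which the tool goes at most 62.5 mm and 10.7 degrees, less where a joint would pass 70% of its speed; a pose out of reach is approached as far as the arm can. A call is refused whole if a number of a shift passes 0.0625 or a number of a turn 10.7, either way. A call with a gripper value outside its range is refused whole. The fingers move at their own pace and stop on an object; "squeeze" is the grip in N (left out, the last holds). Time passes only in rows, so rows that do not move let the fingers close. It gives the time, the measured TCP pose, the force and the opening at its end, in the units of the state.
- robot.get_obs(): the state, without advancing time (a new reading comes with each control period).
- robot.camera(name): name is "scene" or "top" or "wrist"; returns (picture, depth): 480x640x3 uint8, blue, green, red; 480x640 float32, m along the optical axis (not along the pixel's ray), 0 where there is no reading.
- robot.camera_model(name): a dict with "fx", "fy", "cx", "cy" (pixels), "k1" (the pictures are not rectified: a ray, as slopes to the right and down, at radius r is drawn at 1 + k1 r^2 times it, then the intrinsics apply), "R" (3x3) and "t" (3): a world point X has camera coordinates R X + t. Camera axes: x right, y down, z forward; pixel columns grow to the right and rows downward; lengths in m; the calibration is good to about 2 mm. A picture is of the moment at which its call begins: read the wrist's pose just before it. camera_model takes no time and is no camera call; for the wrist camera it gives the pose at the moment of the call.
- robot.hand_in(): hands the job in, once; it reports no verdict.
The state is a dict: "time": time; "q": joint angles; "joint_velocities": joint speeds; "joint_torque": joint torques, N m; "position": TCP position; "tool_rot": TCP orientation; "ft_force": force on the tool from outside, world axes, zero at the start; "moment": the same for the moment, N m; "grip_width": finger opening in m.
Only numpy, scipy, OpenCV 4.12 (cv2) and the standard library are available. Lean on these libraries where they do the work, as an engineer would, in place of code of your own. Each camera call takes 0.05 s, during which the arm holds its last target. There are 200 camera calls.

TASK

Fit the pleated filter cartridge, the one with a tongue along one edge, into the well of the filter unit. With the opposite edge raised, hook the tongue under the lip at the back of the unit, then swing the cartridge down until it lies flat on the floor of the well, and let go. Leave the plain blanking plate where it lies.

Things in the scene. Friction and masses are not known exactly. Their poses are not given: they have to be found in the camera images.
- cartridge: Loose cartridge, about 0.2 kg: flat grey frame 130 (x) x 88 (y) x 12 mm, white pleats on top; on its +x edge a tongue 28 mm long, 60 wide, 6 thick, flush with the underside (158 mm in all). Grip fin on top, centred on the origin: 14 mm thick in x, 60 long in y, 34 high (z 12 to 46). Origin: centre of the frame's underside, z up. Starts flat on the bench, tongue roughly away from the robot.
- tongue_end (a point): Middle of the free end of the cartridge's tongue: 93 mm along +x from the cartridge's origin, 3 mm above the underside. Axes as the cartridge.
- filter_unit: Fixed white unit. Origin on the bench under the well's middle; x to the lip end (roughly away from robot), z up. Well floor at z 14 mm, x -84 to 84, y -57 to 57. Front and side walls 10 mm thick, tops at z 32. At the +x end a grey lip overhangs the well by 20 mm (x 64 to the back wall at 84), underside z 36, top z 42. Seated cartridge: underside on floor, tongue under lip, its origin at x -19 to -9.
- blank: Loose plain blanking plate, a bystander: a grey flat plate 130 x 88 x 12 mm with the same grip fin, but without pleats and without a tongue. Origin: centre of its underside. Lies on the bench beside the cartridge, on either side.

How it is judged:
By the outcome, as a careful person would: the job done as asked, in the order asked, and still so for the second after the job is handed in, with the robot touching nothing.
It also fails if it takes over 40 s, if anything falls off the work surface, if the arm or the gripper's body presses on something with over 40 N, if the wrist force passes 120 N, or if a joint passes its speed limit or range.

## Working session

There is one attempt and no reset: what is moved stays moved. The work goes in short steps, Python scripts to look and compute and a tool call to move; the robot and the scene stay as the last step left them, time stands still between calls to the robot, and variables do not carry over. Pictures are saved under pics/ and viewed, about 8 in all and at most 12, crops included, and the job is handed in when it is done.

Besides the shell and the picture viewer there is one more tool, called as name(argument=value, ...) on one line, values as JSON. drive_tool: Moves the arm, as the interface text tells. Its arguments: {"type":"object","properties":{"series":{"type":"array"},"squeeze":{"type":"number"}},"required":["series"]}

```bash
ls; mkdir -p pics; python3 - <<'E'
from rig import robot
import cv2,numpy as np
o=robot.get_obs();print(o)
for n in ["top","scene"]:
    im,d=robot.camera(n);cv2.imwrite(f"pics/{n}0.png",im);np.save(f"pics/{n}0.npy",d);m=robot.camera_model(n);print(n,m)
E
```

```text
pics
{'time': 0.0, 'q': array([-1.34252203e+00,  5.28439245e-01,  1.43394983e+00, -2.99687722e-07,
        1.18138782e+00, -1.78499157e-01]), 'joint_velocities': array([ 1.80054169e-03, -7.09700989e-05,  7.06048950e-04,  1.86744914e-03,
       -1.40413958e-03, -2.04867353e-03]), 'joint_torque': array([-3.84151517e-04, -4.40041316e+01, -1.76595587e+01,  6.32131635e-02,
        5.83287072e-02, -1.60490649e-04]), 'position': array([ 0.24713368, -0.57324114,  0.22157307]), 'tool_rot': array([ 9.79387524e-01,  2.01987340e-01, -2.73159040e-05, -1.09177735e-03]), 'ft_force': array([-0.26310478, -0.7033712 , -0.61025915]), 'moment': array([-0.02768489,  0.05301369, -0.01928083]), 'grip_width': 0.08700219795043457}
top {'fx': 491.00638218949786, 'fy': 491.00638218949786, 'cx': 320.92932335472653, 'cy': 242.37345277513649, 'k1': -0.11174991876555354, 'R': array([[ 1.40025806e-03, -9.99879142e-01, -1.54835485e-02],
       [-9.96566097e-01, -1.13410449e-04, -8.28009786e-02],
       [ 8.27892155e-02,  1.55463222e-02, -9.96445813e-01]]), 't': array([-0.07150719,  0.53511919,  0.88905036])}
scene {'fx': 509.317192230798, 'fy': 509.317192230798, 'cx': 308.1950211503977, 'cy': 233.47700284813186, 'k1': 0.0015050105950858038, 'R': array([[ 0.92045631,  0.39057778, -0.01446306],
       [ 0.25803916, -0.63506956, -0.72808135],
       [-0.29355745,  0.66643503, -0.68533814]]), 't': array([-0.46734877, -0.12452377,  1.27610907])}
```

View pics/top0.png

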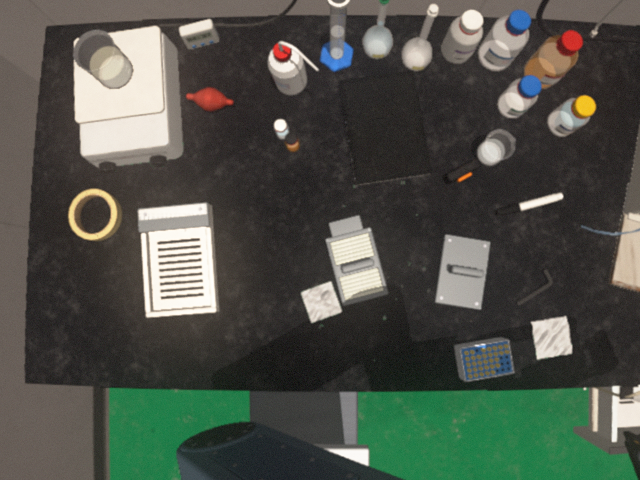

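View pics/scene0.png

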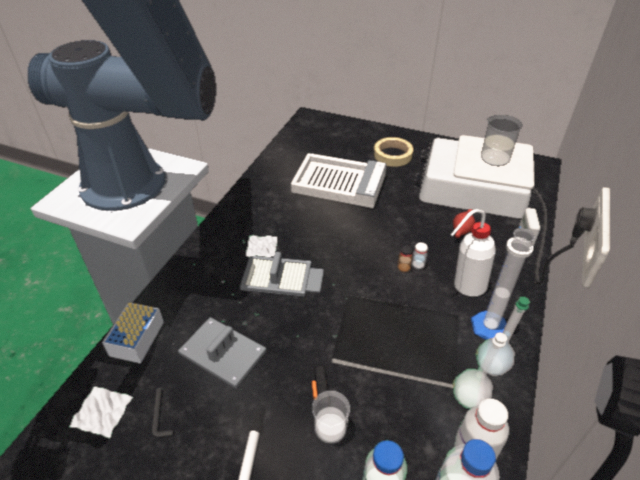

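The top view shows the cartridge at about (357,265) with its tongue up at (346,226), the unit at about (178,260) with the lip at (174,216), and the blank at (463,272). Next I'll enlarge that area.

```bash
cat > h.py <<'E'
import numpy as np,cv2
from scipy.optimize import least_squares
from scipy.spatial.transform import Rotation as Rn
def proj(m,X):
    c=np.atleast_2d(X)@np.array(m['R']).T+m['t'];s=c[:,:2]/c[:,2:]
    s=s*(1+m['k1']*(s**2).sum(1,keepdims=True))
    return s*[m['fx'],m['fy']]+[m['cx'],m['cy']]
def ray_z(m,uv,z):
    "world point on pixel ray at height z"
    f=least_squares(lambda p:(proj(m,[p[0],p[1],z])[0]-uv),[.6,0]);return np.r_[f.x,z]
def place(p,L):
    c,s=np.cos(p[2]),np.sin(p[2]);L=np.array(L,float)
    return np.c_[p[0]+c*L[:,0]-s*L[:,1],p[1]+s*L[:,0]+c*L[:,1],L[:,2]]
def fit(m,uv,L,p0):
    "planar pose x,y,yaw from pixels uv of local points L"
    f=least_squares(lambda p:(proj(m,place(p,L))-uv).ravel(),p0)
    return f.x,f.fun.reshape(-1,2)
E
python3 - <<'E'
import cv2
im=cv2.imread("pics/top0.png")
a=cv2.resize(im[198:323,130:230],None,fx=4,fy=4,interpolation=cv2.INTER_CUBIC)
b=cv2.resize(im[198:323,300:400],None,fx=4,fy=4,interpolation=cv2.INTER_CUBIC)
cv2.imwrite("pics/crop0.png",cv2.hconcat([a,b]))
E
```

```text
(no output)
```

View pics/crop0.png

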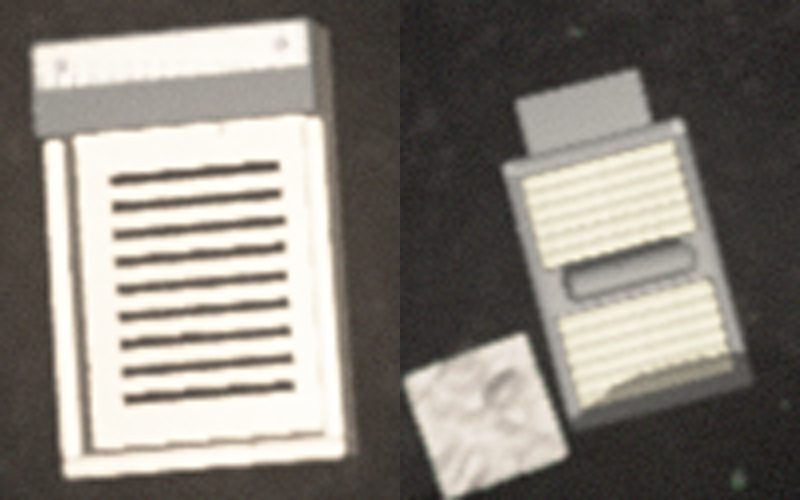

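```bash
python3 - <<'E'
from h import *
from rig import robot
m=robot.camera_model("top")
U=lambda P,o:np.array([[o+a/4,198+b/4] for a,b in P])-0.375
p,r=fit(m,U([(36,135),(315,108),(66,477),(345,455)],130),[(.064,.067,.042),(.064,-.067,.042),(-.094,.067,.032),(-.094,-.067,.032)],[.45,.2,0])
print("unit",p,np.degrees(p[2]),r)
q,r=fit(m,U([(503,168),(684,120),(750,380),(578,428),(516,98),(639,69)],200),[(.065,.044,.012),(.065,-.044,.012),(-.065,-.044,.012),(-.065,.044,.012),(.093,.03,.006),(.093,-.03,.006)],[.45,-.05,.2])
print("cart",q,np.degrees(q[2]),r)
# depth-based checks
d=np.load("pics/top0.npy");R=np.array(m['R']);cam=-R.T@m['t']
def P(u,v):
    z=d[v,u];s=np.array([(u-m['cx'])/m['fx'],(v-m['cy'])/m['fy']]);s=s/(1+m['k1']*(s@s));return R.T@(np.r_[s*z,z]-m['t'])
for n,uv in dict(fin=(357,266),frame=(335,290),floor=(160,295),lip=(174,223),bench=(300,250)).items(): print(n,P(*uv).round(4))
s=robot.camera_model("scene")
print(proj(s,place(q,[(.065,.044,.012),(.093,0,.006),(-.065,-.044,.012),(0,.03,.046),(0,-.03,.046)])).round(0),proj(s,place(p,[(-.094,.067,.032),(-.094,-.067,.032),(.064,-.067,.042),(.064,.067,.042)])).round(0))
E
```

```text
unit [0.49576477 0.19537666 0.09086276] 5.206052927485441 [[-0.38637968  0.27702008]
 [ 0.46620455  0.3142012 ]
 [-0.59736779 -0.16754057]
 [ 0.49262861 -0.42249278]]
cart [ 0.49185408 -0.13811245  0.25888556] 14.833050194632243 [[-0.18174973 -1.20961864]
 [-0.1534177  -1.14613296]
 [ 1.62505799  1.00957436]
 [-1.06588576  1.18959453]
 [-0.03723432  0.4535328 ]
 [-0.18689067 -0.34515374]]
fin [ 0.4905 -0.1364  0.0463]
frame [ 0.4469 -0.0974 -0.0024]
floor [0.4361 0.232  0.0163]
lip [0.5692 0.1997 0.0429]
bench [ 0.5226 -0.0309 -0.0021]
[[309. 261.]
 [320. 280.]
 [238. 287.]
 [276. 251.]
 [270. 273.]] [[307. 153.]
 [289. 184.]
 [354. 192.]
 [367. 160.]]
```

```bash
cat >> h.py <<'E'
UNIT=np.array([0.4958,0.1954,0.0909]); CART=np.array([0.4915,-0.1375,0.2589])
def toolR(yaw,pitch=0):
    "tool with y along yaw, z down; pitch = nose-down tilt about the object's y"
    O=(Rn.from_euler('z',yaw)*Rn.from_euler('y',pitch)).as_matrix()
    return np.c_[-O[:,1]*-1*-1,O[:,0],-O[:,2]] # x=-Oy, y=Ox, z=-Oz
def rows(o,pos,R,op,vmax=.05,wmax=10):
    p=np.array(o['position']);A=Rn.from_quat(o['tool_rot']);B=Rn.from_matrix(R)
    rv=(A.inv()*B).as_rotvec();n=int(max(1,np.ceil(np.linalg.norm(pos-p)/vmax),np.ceil(np.degrees(np.linalg.norm(rv))/wmax)))
    d=(np.array(pos)-p)/n
    for i in range(n):
        t=(A*Rn.from_rotvec(rv*i/n)).inv().apply(d)
        print([round(float(x),4) for x in t]+[round(float(x),1) for x in np.degrees(rv/n)]+[op])
E
python3 - <<'E'
from h import *
from rig import robot
R=toolR(CART[2]);print(np.linalg.det(R))
rows(robot.get_obs(),np.array([CART[0],CART[1],.15]),R,.7,.06)
E
```

```text
-0.9999999999999998Traceback (most recent call last):
  File "<stdin>", line 4, in <module>
  File "h.py", line 24, in rows
    p=np.array(o['position']);A=Rn.from_quat(o['tool_rot']);B=Rn.from_matrix(R)
                                                              ~~~~~~~~~~~~~~^^^
  File "scipy/spatial/transform/_rotation.pyx", line 1143, in scipy.spatial.transform._rotation.Rotation.from_matrix
ValueError: Non-positive determinant (left-handed or null coordinate frame) in rotation matrix 0: [[ 0.25601737  0.96667218 -0.        ]
 [-0.96667218  0.25601737 -0.        ]
 [-0.          0.         -1.        ]].
```

```bash
sed -i 's/return np.c_\[.*/return np.c_[O[:,1],O[:,0],-O[:,2]]/' h.py
python3 - <<'E'
from h import *
from rig import robot
R=toolR(CART[2])
rows(robot.get_obs(),np.array([CART[0],CART[1],.15]),R,.7,.06)
E
```

```text
[0.0441, -0.0337, 0.008, -0.0, -0.0, -9.1, 0.7]
[0.0489, -0.0264, 0.008, -0.0, -0.0, -9.1, 0.7]
[0.0524, -0.0183, 0.008, -0.0, -0.0, -9.1, 0.7]
[0.0546, -0.0099, 0.008, -0.0, -0.0, -9.1, 0.7]
[0.0555, -0.0011, 0.008, -0.0, -0.0, -9.1, 0.7]
[0.055, 0.0076, 0.008, -0.0, -0.0, -9.1, 0.7]
[0.0531, 0.0162, 0.008, -0.0, -0.0, -9.1, 0.7]
[0.0499, 0.0243, 0.008, -0.0, -0.0, -9.1, 0.7]
[0.0454, 0.0319, 0.008, -0.0, -0.0, -9.1, 0.7]
```

drive_tool(series=[[0.044, -0.034, 0.008, 0, 0, -9.1, 0.7], [0.049, -0.026, 0.008, 0, 0, -9.1, 0.7], [0.052, -0.018, 0.008, 0, 0, -9.1, 0.7], [0.055, -0.01, 0.008, 0, 0, -9.1, 0.7], [0.055, -0.001, 0.008, 0, 0, -9.1, 0.7]])

```text
time: 0.72
position: [0.3833, -0.3305, 0.1821]
tool_rot: [0.824, 0.567, 0.0, -0.0]
ft_force: [0.4, 0.1, -0.8]
grip_width: 0.0611
```

drive_tool(series=[[0.055, 0.008, 0.008, 0, 0, -9.1, 0.7], [0.053, 0.016, 0.008, 0, 0, -9.1, 0.7], [0.05, 0.024, 0.008, 0, 0, -9.1, 0.7], [0.045, 0.032, 0.008, 0, 0, -9.1, 0.7], [0, 0, 0, 0, 0, 0, 0.7]])

```text
time: 1.35
position: [0.4909, -0.135, 0.1497]
tool_rot: [0.605, 0.796, 0.0, -0.001]
ft_force: [-0.2, -0.6, -0.1]
grip_width: 0.0607
```

```bash
python3 - <<'E'
from h import *
from rig import robot
o=robot.get_obs();print(o['time'],o['position'],o['grip_width'])
m=robot.camera_model("wrist");im,d=robot.camera("wrist");cv2.imwrite("pics/w1.png",im)
import pickle;pickle.dump((m,d),open("pics/w1.pkl","wb"))
L=[(.065,.044,.012),(.065,-.044,.012),(-.065,-.044,.012),(-.065,.044,.012),(.093,.03,.006),(.093,-.03,.006),(.007,.03,.046),(.007,-.03,.046),(-.007,-.03,.046),(-.007,.03,.046)]
print(proj(m,place(CART,L)).round(0).tolist())
E
```

```text
1.35 [ 0.49086014 -0.13496139  0.149706  ] 0.06071589067969209Traceback (most recent call last):
  File "<stdin>", line 7, in <module>
  File "h.py", line 13, in place
    return np.c_[O[:,1],O[:,0],-O[:,2]]
                 ^
NameError: name 'O' is not defined
```

View pics/w1.png

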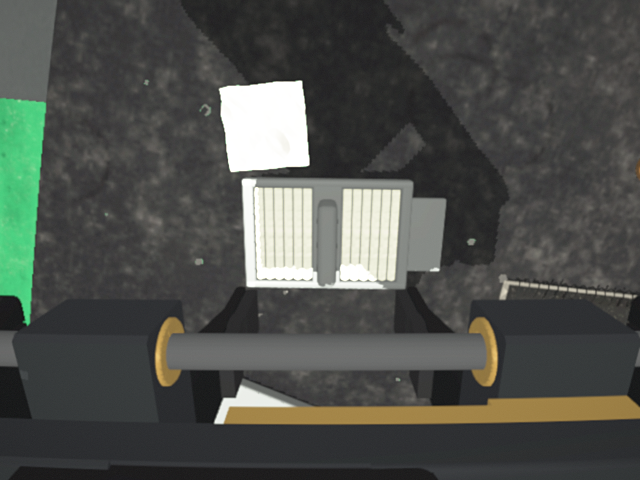

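```bash
python3 - <<'E'
s=open('h.py').read().replace("    return np.c_[O[:,1],O[:,0],-O[:,2]]","    return np.c_[p[0]+c*L[:,0]-s*L[:,1],p[1]+s*L[:,0]+c*L[:,1],L[:,2]]",1);open('h.py','w').write(s)
E
python3 - <<'E'
from h import *
import pickle
m,d=pickle.load(open("pics/w1.pkl","rb"))
L=[(.065,.044,.012),(.065,-.044,.012),(-.065,-.044,.012),(-.065,.044,.012),(.093,.03,.006),(.093,-.03,.006),(0,.03,.046),(0,-.03,.046)]
print(proj(m,place(CART,L)).round(0).tolist())
uv=[(412,180),(407,289),(245,288),(244,179),(446,198),(440,270),(327,200),(327,284)]
print(fit(m,np.array(uv),L,CART));print(fit(m,np.array(uv[:6]),L[:6],CART)[0])
print(-np.array(m['R']).T@m['t'])
E
python3 - <<'E'
import cv2
im=cv2.imread("pics/w1.png");cv2.imwrite("pics/w1c.png",cv2.resize(im[165:305,230:460],None,fx=3.4,fy=3.4,interpolation=cv2.INTER_CUBIC))
E
```

```text
[[412.0, 181.0], [404.0, 290.0], [243.0, 288.0], [238.0, 178.0], [445.0, 198.0], [438.0, 271.0], [325.0, 206.0], [324.0, 289.0]]
(array([ 0.49303928, -0.13575613,  0.25907416]), array([[ 2.20353279, -1.15268522],
       [-0.74148676, -0.80357709],
       [ 0.77660122, -1.65695125],
       [-3.2533317 , -2.32998864],
       [ 1.13722627, -1.28436928],
       [ 0.11717347, -0.22046827],
       [ 0.46513733,  4.05363691],
       [-0.66324767,  2.99565417]]))
[ 0.4933546  -0.13690252  0.26326667]
[ 0.47180813 -0.06193657  0.31125331]
```

View pics/w1c.png

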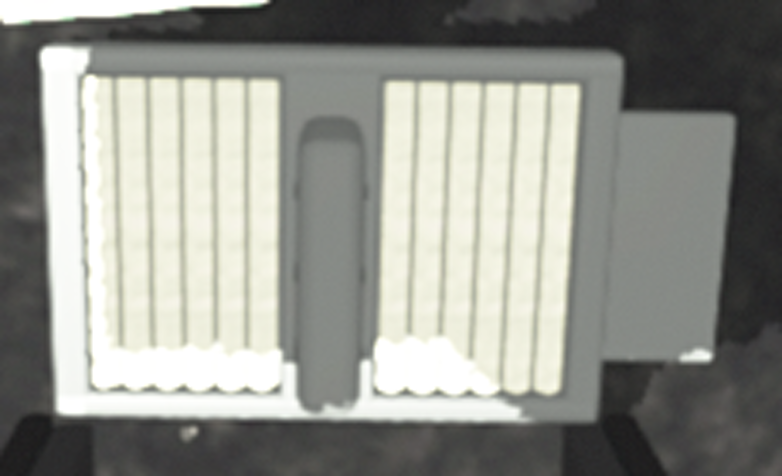

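The crop shows the fin's top from about (327,205) to (327,285), with the fingers straddling it. The fit agrees with the top camera to about 2 mm. Descending next.

```bash
sed -i 's/CART=np.array(.*/CART=np.array([0.4931,-0.137,0.261])/' h.py; python3 - <<'E'
from h import *
from rig import robot
rows(robot.get_obs(),np.array([CART[0],CART[1],.0185]),toolR(CART[2]),.7,.035)
E
```

```text
[-0.0002, 0.0007, 0.0329, -0.0, -0.0, 0.1, 0.7]
[-0.0002, 0.0006, 0.0329, -0.0, -0.0, 0.1, 0.7]
[-0.0002, 0.0006, 0.0329, -0.0, -0.0, 0.1, 0.7]
[-0.0002, 0.0006, 0.0329, -0.0, -0.0, 0.1, 0.7]
```

drive_tool(series=[[-0.001, 0.002, 0.04, 0, 0, 0, 0.7], [0, 0, 0.04, 0, 0, 0, 0.7], [0, 0, 0.033, 0, 0, 0, 0.7], [0, 0, 0.018, 0, 0, 0, 0.7], [0, 0, 0, 0, 0, 0, 0.7]], squeeze=40)

```text
time: 2.02
position: [0.4914, -0.1402, 0.0184]
tool_rot: [0.608, 0.794, -0.0, -0.001]
ft_force: [-0.4, 0.7, 0.1]
grip_width: 0.0608
```

drive_tool(series=[[0, 0, 0, 0, 0, 0, 0.3], [0, 0, 0, 0, 0, 0, 0], [0, 0, 0, 0, 0, 0, 0], [0, 0, 0, 0, 0, 0, 0], [0, 0, 0, 0, 0, 0, 0]])

```text
time: 2.65
position: [0.4928, -0.139, 0.0198]
tool_rot: [0.607, 0.795, 0.0, 0.0]
ft_force: [-0.0, 0.2, 0.3]
grip_width: 0.0192
```

drive_tool(series=[[0, 0, 0, 0, 0, 0, 0], [0, 0, 0, 0, 0, 0, 0], [0, 0, 0, 0, 0, 0, 0]])

```text
time: 3.02
position: [0.4927, -0.139, 0.0197]
tool_rot: [0.607, 0.794, 0.0, 0.0]
ft_force: [-0.3, 0.1, 2.0]
grip_width: 0.0141
```

drive_tool(series=[[0, 0, -0.015, 0, 0, 0, 0], [0, 0, -0.03, 0, 0, 0, 0], [0, 0, -0.045, 0, 0, 0, 0], [0, 0, -0.04, 0, 0, 0, 0], [0, 0, 0, 0, 0, 0, 0]])

```text
time: 3.65
position: [0.4946, -0.14, 0.153]
tool_rot: [0.607, 0.794, 0.001, 0.004]
ft_force: [0.0, -0.1, -2.5]
grip_width: 0.0137
```

```bash
python3 - <<'E'
from h import *
from rig import robot
P=[robot.get_obs()['position']]
im,d=robot.camera("wrist");cv2.imwrite("pics/w2.png",im)
o=robot.get_obs();print(P,o['position'],o['grip_width'],o['ft_force'],Rn.from_quat(o['tool_rot']).as_matrix())
# hover: cart level-> tilt 20deg, origin such that tongue tip at unit x=.050, z=.075
def tcp(tipx,tipz,th,h=.0185,y=0):
    O=(Rn.from_euler('z',UNIT[2])*Rn.from_euler('y',th)).as_matrix()
    U=Rn.from_euler('z',UNIT[2]).as_matrix()
    tip=np.r_[UNIT[:2],0]+U@[tipx,y,tipz]
    return tip+O@[-.093,0,h], toolR(UNIT[2],th)
p,R=tcp(.045,.09,np.radians(20));print(p)
rows(o,p,R,0,.055)
E
```

```text
[array([ 0.49459527, -0.14004188,  0.15299198])] [ 0.49320446 -0.13934829  0.15111554] 0.013643702969161942 [-0.53785925  0.60725883 -2.61821898] [[-0.26238907  0.96495748  0.00300732]
 [ 0.96495917  0.26239474 -0.00167209]
 [-0.0024026   0.0024632  -0.99999408]]
[0.45988485 0.19212629 0.13919219]
[0.0469, 0.0078, 0.0016, 2.9, 0.3, 1.4, 0]
[0.0471, 0.0067, 0.0015, 2.9, 0.3, 1.4, 0]
[0.0473, 0.0057, 0.0014, 2.9, 0.3, 1.4, 0]
[0.0474, 0.0046, 0.0013, 2.9, 0.3, 1.4, 0]
[0.0475, 0.0035, 0.0014, 2.9, 0.3, 1.4, 0]
[0.0475, 0.0024, 0.0014, 2.9, 0.3, 1.4, 0]
[0.0476, 0.0013, 0.0016, 2.9, 0.3, 1.4, 0]
```

drive_tool(series=[[0.047, 0.008, 0, 2.9, 0.3, 1.4, 0], [0.047, 0.007, 0, 2.9, 0.3, 1.4, 0], [0.047, 0.006, 0, 2.9, 0.3, 1.4, 0], [0.047, 0.005, 0.001, 2.9, 0.3, 1.4, 0], [0.047, 0.004, 0.001, 2.9, 0.3, 1.4, 0]])

```text
time: 4.32
position: [0.4696, 0.0984, 0.1451]
tool_rot: [0.65, 0.749, -0.094, -0.089]
ft_force: [0.3, -0.7, -2.2]
grip_width: 0.0138
```

drive_tool(series=[[0.047, 0.002, 0.001, 2.9, 0.3, 1.4, 0], [0.047, 0.001, 0.001, 2.9, 0.3, 1.4, 0], [0, 0, 0, 0, 0, 0, 0], [0, 0, 0, 0, 0, 0, 0]])

```text
time: 4.82
position: [0.4603, 0.19, 0.1435]
tool_rot: [0.663, 0.727, -0.13, -0.122]
ft_force: [-0.7, 0.0, -2.2]
grip_width: 0.0137
```

```bash
cat >> h.py <<'E'
def tcp(tipx,tipz,th,h=.0195,y=0):
    "TCP pose for tongue end's lower edge at unit (tipx,y,tipz), tilt th rad"
    O=(Rn.from_euler('z',UNIT[2])*Rn.from_euler('y',th)).as_matrix()
    U=Rn.from_euler('z',UNIT[2]).as_matrix()
    return np.r_[UNIT[:2],0]+U@[tipx,y,tipz]+O@[-.093,0,h], toolR(UNIT[2],th)
def tip(o,h=.0195):
    "tongue end lower edge in the unit frame, tilt deg, yaw err deg"
    T=Rn.from_quat(o['tool_rot']).as_matrix();O=np.c_[T[:,1],T[:,0],-T[:,2]]
    w=np.array(o['position'])-O@[-.093,0,h]
    U=Rn.from_euler('z',UNIT[2]).as_matrix()
    X=U.T@O
    return U.T@(w-np.r_[UNIT[:2],0]),np.degrees([np.arcsin(-X[2,0]),np.arctan2(X[1,0],X[0,0])])
E
python3 - <<'E'
from h import *
from rig import robot
o=robot.get_obs();print(o['time'],o['position'],tip(o))
im,d=robot.camera("top");cv2.imwrite("pics/t3.png",cv2.resize(im[190:330,120:240],None,fx=4,fy=4,interpolation=cv2.INTER_CUBIC))
im,d2=robot.camera("scene");cv2.imwrite("pics/s3.png",cv2.resize(im[100:230,250:430],None,fx=4,fy=4,interpolation=cv2.INTER_CUBIC))
a=cv2.imread("pics/t3.png");b=cv2.imread("pics/s3.png")
b=cv2.resize(b,(480,int(b.shape[0]*480/b.shape[1])));a=cv2.resize(a,(300,350))
c=np.zeros((350,780,3),np.uint8);c[:350,:300]=a;c[:b.shape[0],300:]=b[:350];cv2.imwrite("pics/c3.png",c)
o=robot.get_obs();print(o['position'],tip(o))
# predicted pixels of tongue tip corners
t=tip(o)[0];T=Rn.from_quat(o['tool_rot']).as_matrix();O=np.c_[T[:,1],T[:,0],-T[:,2]];og=np.array(o['position'])-O@[0,0,.0195]
Q=np.array([og+O@v for v in [(.093,.03,.006),(.093,-.03,.006),(.065,.044,.012),(.065,-.044,.012)]])
for n,r0,c0,k in (("top",190,120,2.5),("scene",100,250,480/180)):
    q=proj(robot.camera_model(n),Q);print(n,((q-[c0,r0])*k+[300*(n=="scene"),0]).round().tolist())
E
```

```text
4.825 [0.46025076 0.1900025  0.14353027] (array([ 0.04435517, -0.00177221,  0.09264382]), array([20.53734277,  0.19505828]))
[0.46076817 0.18940688 0.14423841] (array([ 0.04487808, -0.00255519,  0.09344854]), array([20.46843861,  0.0876503 ]))
top [[70.0, 115.0], [155.0, 107.0], [45.0, 149.0], [171.0, 138.0]]
scene [[588.0, 128.0], [571.0, 166.0], [566.0, 100.0], [540.0, 156.0]]
```

View pics/c3.png

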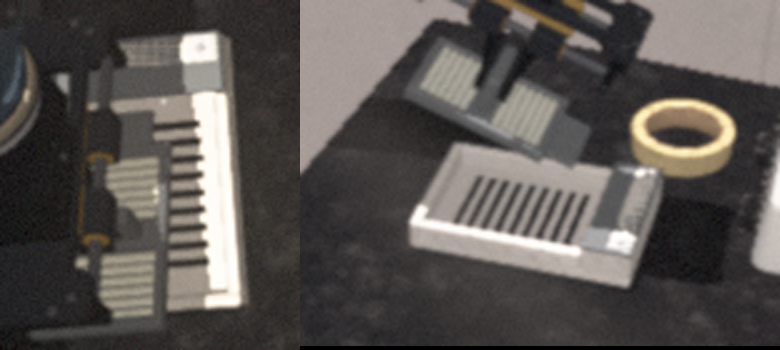

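The picture shows the tongue's end at (590,125)/(572,166) in the scene panel, against a predicted (588,128)/(571,166). The cartridge is tilted nose-down above the well and short of the lip. Next: lower it, then slide under the lip.

```bash
python3 - <<'E'
from h import *
from rig import robot
o=robot.get_obs()
A=np.radians(20)
p,R=tcp(.051,.018,A);rows(o,p,R,0,.02)
print();o2=dict(position=p,tool_rot=Rn.from_matrix(R).as_quat());p2,R=tcp(.079,.018,A);rows(o2,p2,R,0,.01)
E
```

```text
[0.0006, 0.008, 0.0173, -0.1, -0.1, 0.0, 0]
[0.0006, 0.008, 0.0173, -0.1, -0.1, 0.0, 0]
[0.0006, 0.0079, 0.0174, -0.1, -0.1, 0.0, 0]
[0.0007, 0.0079, 0.0174, -0.1, -0.1, 0.0, 0]

[-0.0, 0.0088, -0.0032, 0.0, 0.0, 0.0, 0]
[-0.0, 0.0088, -0.0032, 0.0, 0.0, 0.0, 0]
[-0.0, 0.0088, -0.0032, 0.0, 0.0, 0.0, 0]
```

drive_tool(series=[[0.0005, 0.008, 0.017, 0, 0, 0, 0], [0.0005, 0.008, 0.017, 0, 0, 0, 0], [0.0005, 0.008, 0.017, 0, 0, 0, 0], [0.0005, 0.008, 0.017, 0, 0, 0, 0], [0, 0, 0, 0, 0, 0, 0]])

```text
time: 5.55
position: [0.4662, 0.1933, 0.0681]
tool_rot: [0.663, 0.727, -0.13, -0.123]
ft_force: [0.1, 0.2, -1.3]
grip_width: 0.0138
```

```bash
python3 - <<'E'
from h import *
from rig import robot
o=robot.get_obs();print(o['time'],tip(o),o['ft_force'])
im,d=robot.camera("scene");cv2.imwrite("pics/s4.png",cv2.resize(im[120:215,270:410],None,fx=5,fy=5,interpolation=cv2.INTER_CUBIC))
for _ in range(3): o=robot.get_obs();print(tip(o)[0],o['time'])
E
```

```text
5.55 (array([0.05048703, 0.00091597, 0.01709561]), array([20.61107116,  0.15430205])) [ 0.05172119  0.16299206 -1.29871249]
[0.05113803 0.00102371 0.01815165] 5.6
[0.05113803 0.00102371 0.01815165] 5.6
[0.05113803 0.00102371 0.01815165] 5.6
```

View pics/s4.png

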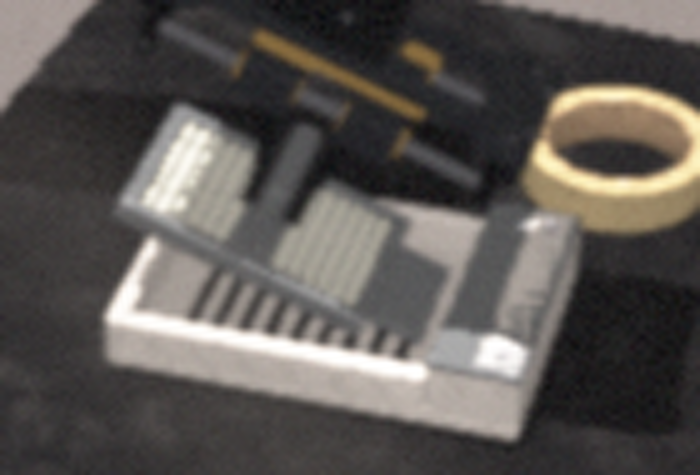

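The tongue's end, from (445,265) to (420,345), is inside the well just ahead of the lip, with the rear edge above the front wall. Sliding under now.

drive_tool(series=[[0, 0.0088, -0.0032, 0, 0, 0, 0], [0, 0.0088, -0.0032, 0, 0, 0, 0], [0, 0.0088, -0.0032, 0, 0, 0, 0], [0, 0, 0, 0, 0, 0, 0]])

```text
time: 6.1
position: [0.4961, 0.1961, 0.0699]
tool_rot: [0.663, 0.727, -0.128, -0.121]
ft_force: [1.1, -0.1, -2.1]
grip_width: 0.0136
```

```bash
python3 - <<'E'
from h import *
from rig import robot
o=robot.get_obs();print(o['time'],tip(o),o['ft_force'])
p,R=tcp(.079,.0165,np.radians(20))
o=dict(position=p,tool_rot=Rn.from_matrix(R).as_quat())
for a,z in ((15,.0155),(10,.0155),(5,.015),(0,.015)):
    p,R=tcp(.079,z,np.radians(a));rows(o,p,R,0,.03);o=dict(position=p,tool_rot=Rn.from_matrix(R).as_quat())
E
```

```text
6.1 (array([0.08077316, 0.00099786, 0.01926715]), array([20.33200132,  0.15245862])) [ 1.0630819  -0.05528264 -2.08671017]
[0.0, -0.001, 0.0091, -5.0, 0.0, 0.0, 0]
[0.0, -0.0013, 0.0082, -5.0, -0.0, 0.0, 0]
[-0.0, -0.0013, 0.0087, -5.0, 0.0, -0.0, 0]
[-0.0, -0.0013, 0.0082, -5.0, -0.0, 0.0, 0]
```

drive_tool(series=[[0, -0.001, 0.0098, -5, 0, 0, 0], [0, -0.0015, 0.0085, -5, 0, 0, 0], [0, 0, 0, 0, 0, 0, 0]])

```text
time: 6.48
position: [0.4848, 0.1952, 0.0532]
tool_rot: [0.671, 0.736, -0.066, -0.064]
ft_force: [0.1, 0.1, -1.8]
grip_width: 0.0138
```

```bash
python3 - <<'E'
from h import *
from rig import robot
o=robot.get_obs();print(o['time'],tip(o),o['ft_force'],o['moment'])
for a,z in ((5,.0155),(0,.0145)):
    p,R=tcp(.0785,z,np.radians(a));rows(o,p,R,0,.03);o=dict(position=p,tool_rot=Rn.from_matrix(R).as_quat())
E
```

```text
6.475 (array([0.07686174, 0.00114713, 0.01693934]), array([10.60070311,  0.12495517])) [ 0.09403936  0.13713909 -1.78784284] [ 0.02231089 -0.23406213 -0.01134041]
[-0.0009, 0.0004, 0.0103, -5.6, -0.3, 0.1, 0]
[-0.0, -0.0013, 0.0092, -5.0, -0.0, 0.0, 0]
```

drive_tool(series=[[0, 0, 0.0095, -5.3, 0, 0, 0], [0, -0.001, 0.009, -5.2, 0, 0, 0], [0, 0, 0, 0, 0, 0, 0], [0, 0, 0, 0, 0, 0, 0]])

```text
time: 6.98
position: [0.4856, 0.1954, 0.0353]
tool_rot: [0.674, 0.739, 0.003, -0.001]
ft_force: [-1.4, -0.3, -2.7]
grip_width: 0.0137
```

```bash
python3 - <<'E'
from h import *
from rig import robot
o=robot.get_obs();print(o['time'],tip(o),o['ft_force'],o['moment'])
im,d=robot.camera("scene");cv2.imwrite("pics/s5.png",cv2.resize(im[120:215,270:410],None,fx=5,fy=5,interpolation=cv2.INTER_CUBIC))
o=robot.get_obs();print(tip(o),o['position'])
E
```

```text
6.975 (array([0.08286553, 0.00107315, 0.01601914]), array([-0.14779144,  0.01253964])) [-1.41794886 -0.2511426  -2.65325381] [0.01880681 0.08993775 0.02901428]
(array([0.08285265, 0.00105885, 0.01601051]), array([-0.158875  ,  0.01460094])) [0.48555778 0.19538792 0.0352522 ]
```

View pics/s5.png

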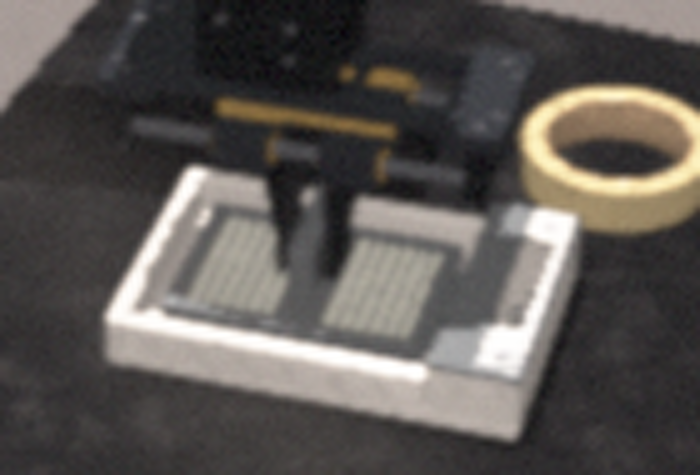

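The cartridge lies nearly flat in the well with its tongue under the lip, but it sits close to the back wall. I'll back off about 4 mm and press down gently.

drive_tool(series=[[0, -0.002, 0, 0, 0, 0, 0], [0, -0.002, 0, 0, 0, 0, 0], [0, 0, 0.001, 0, 0, 0, 0], [0, 0, 0.001, 0, 0, 0, 0], [0, 0, 0, 0, 0, 0, 0]])

```text
time: 7.65
position: [0.4799, 0.195, 0.0337]
tool_rot: [0.674, 0.739, 0.003, -0.001]
ft_force: [-0.8, 1.2, 5.6]
grip_width: 0.0139
```

```bash
python3 - <<'E'
from h import *
from rig import robot
o=robot.get_obs();print(o['time'],tip(o),o['ft_force'],o['moment'])
E
```

```text
7.65 (array([0.07719941, 0.00118201, 0.01441283]), array([-0.14155999,  0.04567968])) [-0.84580755  1.1694595   5.55912296] [-0.22109038  0.23098062 -0.02566602]
```

Floor contact: +5.6 N, height 14.4 mm, origin at about x = -16 mm. Releasing.

drive_tool(series=[[0, 0, 0, 0, 0, 0, 0.3], [0, 0, 0, 0, 0, 0, 0.5], [0, 0, 0, 0, 0, 0, 0.5], [0, 0, 0, 0, 0, 0, 0.5], [0, 0, 0, 0, 0, 0, 0.5]])

```text
time: 8.28
position: [0.4799, 0.1948, 0.0328]
tool_rot: [0.674, 0.739, 0.003, -0.001]
ft_force: [0.5, -0.3, 0.1]
grip_width: 0.0429
```

drive_tool(series=[[0, 0, -0.02, 0, 0, 0, 0.5], [0, 0, -0.04, 0, 0, 0, 0.5], [0, 0, -0.05, 0, 0, 0, 0.5], [0, -0.02, -0.05, 0, 0, 0, 0.5], [-0.06, 0, 0, 0, 0, 0, 0.5]])

```text
time: 8.9
position: [0.4664, 0.1348, 0.1963]
tool_rot: [0.671, 0.741, 0.006, 0.001]
ft_force: [0.8, -1.2, 0.4]
grip_width: 0.0437
```

drive_tool(series=[[-0.06, 0, 0, 0, 0, 0, 0.5], [-0.06, 0, 0, 0, 0, 0, 0.5], [-0.06, 0, 0, 0, 0, 0, 0.5], [-0.06, 0, 0, 0, 0, 0, 0.5], [0, 0, 0, 0, 0, 0, 0.5]])

```text
time: 9.52
position: [0.4882, -0.1112, 0.1912]
tool_rot: [0.676, 0.737, 0.003, -0.0]
ft_force: [-0.2, 0.5, 0.4]
grip_width: 0.0434
```

```bash
python3 - <<'E'
from h import *
from rig import robot
o=robot.get_obs();print(o['time'],o['position'],o['ft_force'],o['grip_width'])
im,d=robot.camera("top");a=cv2.resize(im[198:323,130:230],None,fx=4,fy=4,interpolation=cv2.INTER_CUBIC)
im,_=robot.camera("scene");b=cv2.resize(im[130:210,280:400],(400,267),interpolation=cv2.INTER_CUBIC)
c=np.zeros((500,800,3),np.uint8);c[:,:400]=a;c[:267,400:]=b;cv2.imwrite("pics/c6.png",c);np.save("pics/t6.npy",d)
m=robot.camera_model("top");R=np.array(m['R'])
P6=np.r_[0]
def P(u,v):
    z=np.median(d[v-1:v+2,u-1:u+2]);s=np.array([(u-m['cx'])/m['fx'],(v-m['cy'])/m['fy']]);s=s/(1+m['k1']*(s@s));return R.T@(np.r_[s*z,z]-m['t'])
for ox in (-.055,-.04,.03,.05):
  for oy in (-.038,.038):
    X=place(UNIT,[(ox-.014,oy,.026)])[0];q=proj(m,X)[0].round().astype(int);print(ox,oy,q,P(*q).round(4)) 
L=[(-.079,.044,.026),(-.079,-.044,.026),(.051,.044,.026),(.051,-.044,.026),(-.014,.03,.06),(-.014,-.03,.06)]
print(((proj(m,place(UNIT,L))-[130,198])*4).round().tolist())
E
```

```text
9.525 [ 0.48817542 -0.11117729  0.1912277 ] [-0.16957825  0.54622144  0.44700475] 0.04336863615479183
-0.055 -0.038 [201 299] [0.4296 0.1507 0.0257]
-0.055 0.038 [161 302] [0.4233 0.2272 0.0239]
-0.04 -0.038 [200 290] [0.4462 0.1529 0.0255]
-0.04 0.038 [160 294] [0.4382 0.2294 0.0239]
0.03 -0.038 [197 253] [0.515  0.1599 0.0254]
0.03 0.038 [158 256] [0.5093 0.235  0.0237]
0.05 -0.038 [197 242] [0.5354 0.16   0.0266]
0.05 0.038 [157 246] [0.5281 0.2375 0.0238]
[[112.0, 438.0], [297.0, 423.0], [94.0, 161.0], [277.0, 144.0], [107.0, 294.0], [237.0, 283.0]]
```

View pics/c6.png

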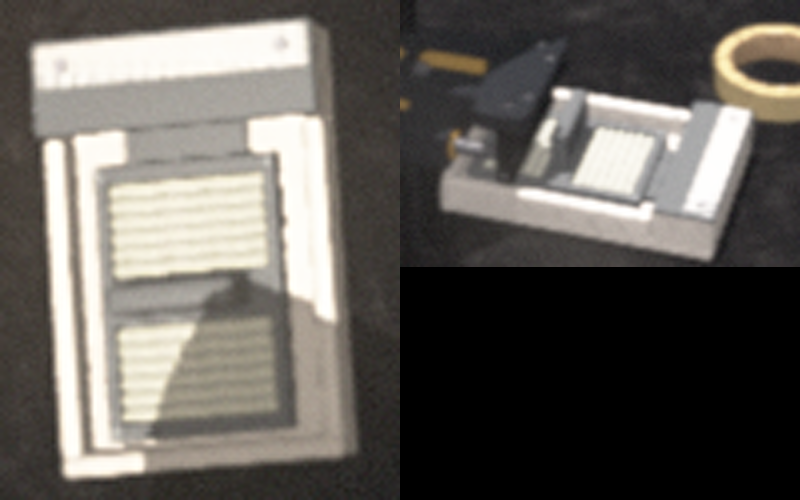

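The last picture shows the cartridge flat in the well, with the tongue from about (128,160) to (248,125) passing under the lip. The arm is clear.

```bash
python3 -c "
from rig import robot
print(robot.hand_in())"
```

```text
the job is handed in; nothing more can be done
None
```

The cartridge is seated in the filter unit, and I handed the job in at about 9.6 s of the 40 s allowed. I gripped the fin and tilted the cartridge about 20° with its rear edge raised. I then slid the tongue under the lip, swung it flat, backed off about 4 mm from the back wall and let go. The blanking plate was never approached.

- **Height:** the frame top measured 24–27 mm at eight points, against 26 mm expected for lying on the floor. The top camera read slightly lower on the left side.
- **Position:** the cartridge's origin is at about x -16 mm from the arm's own readings, inside the -19 to -9 range. The picture agrees to about 2 mm. These readings scattered by 1–2 mm.
- **Tongue:** the last picture shows it running under the lip, with the arm well clear.
- **Forces:** the highest force read at the end of a move was about 6 N, when the cartridge was pressed onto the floor.

No check failed. I did not view the blanking plate again before handing in.

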